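Load a relay base in the assembly nest and plug in its relay

TASK

First seat the black relay base flat and square in the pocket of the metal assembly nest, with its cut-out corner at the nest's corner post. Then plug the relay fully home into the rectangular hole on top of the seated base (either way round). Set both in place rather than dropping them, leave them standing there released, and leave the other things on the bench where they are.

Things in the scene. Friction and masses are not known exactly. Their poses are not given: they have to be found in the camera images.
- nest: Nest fixed to the bench: grey base plate 156 x 112 x 8 mm; on it a pocket 103.6 (x) x 59.6 mm (y) inside bare metal bars 12 mm high (20 above the bench), their top 5 mm bevelled as a 3 mm lead-in. The long sides are open for fingers over the middle 56 mm. A steel key post, 13 x 13 x 12 mm, fills the pocket's +x +y corner. Origin: centre of the underside.
- nest_pocket (a point): Centre of the pocket floor (the top of the base plate, 8 mm above the nest's origin); axes as the nest's.
- relay_base: Loose black block with screw terminals, 100 (x) x 56 mm (y), 140 g, upright. Middle 48 (x) x 56 x 30 mm high (grip across y here), ends 20 mm high; an 18 x 18 mm notch through its +x +y corner takes the nest's key post. Origin: centre of the underside (of the full 100 x 56 outline). Seated: origin at nest_pocket, x and y along the nest's.
- base_socket (a point): Centre of the mouth of the socket hole in the relay base's top, 30 mm above its origin. The hole is 31 (x) x 23 (y) mm, 15 mm deep, with a 2 mm chamfer; axes as the relay base's.
- relay: Loose plug-in relay, 70 g: grey case 34 (x) x 26 (y) x 38 mm above a black plug foot 28 (x) x 20 (y) x 12 mm, on which it stands upright at the start; 50 mm high overall. Origin: centre of the foot's underside; z up.
- relay_shoulder (a point): Centre of the case's underside, 12 mm above the relay's origin: when plugged home it lies on the base's top at base_socket, with the relay's x axis along the base's x (either way round).
- loupe: Bystander: black eye loupe, 38 mm across, 36 mm high. Origin: underside centre.
- tape_roll: Bystander: small roll of black tape, 62 mm across, 19 mm high. Origin: underside centre.
- flux: Bystander: white bottle with a red cap, 38 mm across, 85 mm high. Origin: underside centre.
- driver: Bystander: screwdriver with orange handle, 172 mm long, lying. Origin: underside centre.
- boards: Bystander: low stack of round circuit boards, 68 mm across, 23 mm high. Origin: underside centre.
- cutters: Bystander: side cutters with red grips, 139 mm long, lying. Origin: underside centre.
There are look-alikes about, which are no part of the job. What is shaped like the relay_base but blue or yellow is not meant.

How it is judged (in metres and radians):
On the way, in this order (a step that is already met when the one before it is completed fails the run):
1. the relay base sits flat and square in the nest's pocket, the relay not yet in it (horizontal distance between relay_base and nest_pocket below 0.004 m and z of relay_base in the frame of nest_pocket below 0.003 m and angle between the x axis of relay_base and the x axis of nest, either way round below 0.08 rad and angle between relay_base's own z axis and vertical below 0.035 rad and not (horizontal distance between relay_shoulder and base_socket below 0.004 m and z of relay_shoulder in the frame of base_socket below 0.003 m and angle between relay's own z axis and vertical below 0.05 rad)), for 0.2 s.
2. the relay is fully home in the hole of the seated base (horizontal distance between relay_base and nest_pocket below 0.004 m and z of relay_base in the frame of nest_pocket below 0.003 m and angle between the x axis of relay_base and the x axis of nest, either way round below 0.08 rad and angle between relay_base's own z axis and vertical below 0.035 rad and horizontal distance between relay_shoulder and base_socket below 0.004 m and z of relay_shoulder in the frame of base_socket below 0.003 m and angle between relay's own z axis and vertical below 0.05 rad), for 0.2 s.
At the end, for the whole second after the job is handed in: Relay base in the pocket: centred within 4 mm, underside within 3 mm of the floor, square within 0.08 rad, level within 0.035 rad. Relay in its hole: centred within 4 mm, shoulder within 3 mm of the base's top, upright within 0.05 rad. Both at rest, released (all of step 2 and linear speed of each of relay_base, relay below 0.01 m/s); the robot touches nothing.
It fails at once if the relay base is dropped (falls freely faster than 0.6 m/s) (contact force between relay_base and anything else below 0.05 N and linear speed of relay_base above 0.6 m/s).
It fails at once if the relay is dropped (falls freely faster than 0.6 m/s) (contact force between relay and anything else below 0.05 N and linear speed of relay above 0.6 m/s).
It fails at once if a bystander is moved by more than 30 mm (distance of any of loupe, tape_roll, flux, driver, boards, cutters from where it was at the start of the episode above 0.03 m).
It also fails if it takes over 64 s, if anything falls off the work surface, if the arm or the gripper's body presses on something with over 40 N, if the wrist force passes 120 N, or if a joint passes its speed limit or range.

ROBOT

A 6-joint arm with a two-finger parallel gripper is mounted at the origin on the work surface; the furniture and walls round the work are solid. World frame = base frame: x ahead of the robot, y to its left, z up, the work surface at z = 0. Lengths are in mm, angles in rad, forces in N, time in s.
With the tool pointing down it reaches from about 300 to 775 mm from the base axis. Payload 14.6 kg.
Tool frame: the origin (TCP) lies on the centre line of the jaws, within the pads' length; the fingertips stand 17 mm ahead of it and the grasp point (between the pads) lies 2 mm behind it; z points along the fingers, y is the line along which they close (so a half turn about z gives the same grasp; the last joint's range is limited). The gripper opens to 94 mm and grips with 3 to 60 N. Pads are 16 mm wide; open, the fingers measure 119 mm over their backs; the gripper's body (75 mm by 177 mm) begins 78 mm behind the grasp point.
Start: joints at [-0.067, 0.3, 1.521, -0, 1.321, -0.067], TCP at [549.99, -0.002, 222.446] pointing down, gripper open.
Joint ranges: [-3.03, 3.03], [-0.79, 2.21], [0.23, 2.52], [-1.04, 4.18], [0, 3.07], [-2.55, 2.55]. Speed limits (rad/s): [2.22, 2.22, 2.57, 3.14, 3.14, 3.14].

INTERFACE

Orientations are given as a unit quaternion [x, y, z, w].
In Python, from station import robot, sensors, viewer gives the robot as it stands. Calls block until the motion is done:
- robot.reach(position, orientation): joint-space move of the TCP to a pose.
- robot.servo_line(position, attitude=None, max_speed=150): straight line of the TCP; attitude=None keeps the orientation; max_speed is the mean speed in mm/s.
- robot.set_joints(angles): joint-space move.
- robot.open_jaws() and robot.grasp(force=None): open the fingers fully, or close them until they stop; force is the grip in N (None keeps the last).
- robot.sleep(seconds).
- robot.inverse_kinematics(position, orientation): joint angles nearest the present ones, or None.
- sensors.read_state(): the state.
- viewer.camera(name): name is "scene" or "side" or "wrist"; returns a dict with "color" (400x640x3 uint8, blue, green, red), "depth" (400x640 float32, mm along the optical axis (not along the pixel's ray), 0 where there is no reading), "camera_matrix" (3x3 intrinsics, pixels), "rvec" (rotation vector, rad) and "tvec" (3), from world to camera coordinates, as OpenCV has them; the wrist camera has in their place "tool_from_camera" (4x4, takes a point from camera to tool coordinates, whose origin is the TCP and whose axes are the flange's). Camera axes: x right, y down, z forward; pixel columns grow to the right and rows downward; lengths in mm; the calibration is good to about 2 mm. The wrist camera is an equidistant fisheye: a pixel r from the principal point sees the ray r / f radians off the axis. A picture is of the moment at which its call begins: read the wrist's pose just before it.
A pose or a line that the arm cannot do raises robot.PlanningError and nothing moves.
- robot.close_job(): hands the job in; it is judged then, once.
The state is a dict: "time": time; "joint_positions": joint angles; "dq": joint speeds; "joint_efforts": joint torques, N m; "eef_pos": TCP position; "eef_rot": TCP orientation; "ft_force": force on the tool from outside, world axes, zero at the start; "moment": the same for the moment, N m; "finger_gap": opening from 0.0 (shut) to 1.0 (fully open); "finger_force": force on a finger pad.
Only numpy, scipy, OpenCV 4.12 (cv2) and the standard library are available. Lean on these libraries where they do the work, as an engineer would, in place of code of your own. Each camera call takes 0.05 s, during which the arm holds its last target. There are 200 camera calls.

## Working session

There is one attempt and no reset: what is moved stays moved. The work goes in short steps, each a Python script; the robot and the scene stay as the last script left them, time stands still between calls to the robot, and variables do not carry over. Pictures are saved under pics/ and viewed, at most 10 in all, crops included, and the job is handed in when it is done.

```bash
mkdir -p pics; cat > h.py <<'E'
import numpy as np, cv2, pickle
from station import robot, sensors, viewer
def snap(n,tag):
    s=sensors.read_state(); c=viewer.camera(n); c['state']=s
    pickle.dump(c,open(f'pics/{tag}.pkl','wb')); cv2.imwrite(f'pics/{tag}.png',c['color']); return c
def load(tag): return pickle.load(open(f'pics/{tag}.pkl','rb'))
def cloud(c):
    d=c['depth'].astype(float); K=c['camera_matrix']; v,u=np.mgrid[:400,:640]
    P=np.stack([(u-K[0,2])/K[0,0]*d,(v-K[1,2])/K[1,1]*d,d],-1)
    R=cv2.Rodrigues(np.array(c['rvec'],float))[0]
    W=(P-np.ravel(c['tvec']))@R; W[d<=0]=np.nan; return W
E
python3 - <<'E'
from h import *
a=snap('scene','s0');b=snap('side','d0');c=snap('wrist','w0')
for k in (a,b,c): print({q:np.round(k[q],3).tolist() for q in k if q in('camera_matrix','rvec','tvec','tool_from_camera')}, (k['depth']>0).mean())
print(c['state'])
cv2.imwrite('pics/m0.png',cv2.resize(np.vstack([a['color'],b['color']]),(480,600)))
E
```

```text
{'camera_matrix': [[401.367, 0.0, 319.115], [0.0, 401.367, 193.238], [0.0, 0.0, 1.0]], 'rvec': [2.027, -0.962, 0.487], 'tvec': [-236.056, 343.284, 488.245]} 0.99595703125
{'camera_matrix': [[362.833, 0.0, 311.372], [0.0, 362.833, 199.306], [0.0, 0.0, 1.0]], 'rvec': [0.141, -2.602, 1.619], 'tvec': [585.239, 20.558, 996.461]} 0.99598046875
{'camera_matrix': [[309.707, 0.0, 317.963], [0.0, 309.707, 199.041], [0.0, 0.0, 1.0]], 'tool_from_camera': [[-0.0, -0.97, -0.243, 68.961], [1.0, -0.0, 0.001, 0.854], [-0.001, -0.243, 0.97, -161.601], [0.0, 0.0, 0.0, 1.0]]} 0.95306640625
{'time': 0.1, 'joint_positions': array([-6.66165175e-02,  3.00423745e-01,  1.52147024e+00, -1.75700000e-05,
        1.32071002e+00, -6.66175627e-02]), 'dq': array([-1.32693259e-03, -2.72841407e-04, -1.16197220e-03,  6.85446299e-04,
        7.03289193e-04,  1.46536199e-05]), 'joint_efforts': array([ 1.84928511e-03, -5.32644153e+01, -3.53284299e+01,  7.10431044e-02,
        2.34944851e-02, -7.30603051e-05]), 'eef_pos': array([ 5.49798369e+02, -2.89351409e-03,  2.21959186e+02]), 'eef_rot': array([ 7.07104781e-01,  7.07108601e-01, -3.39378537e-04, -3.74974576e-04]), 'ft_force': array([ 0.81098922, -0.39434538,  0.64992666]), 'moment': array([-0.0062685 ,  0.02158985, -0.00924368]), 'finger_force': 0.0, 'finger_gap': 0.9990850979750024}
```

View pics/s0.png

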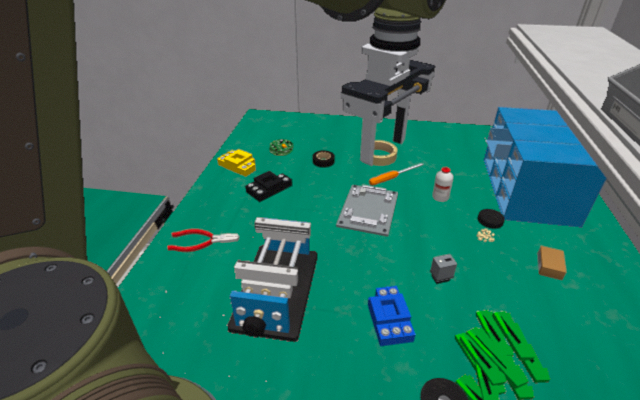

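View pics/d0.png

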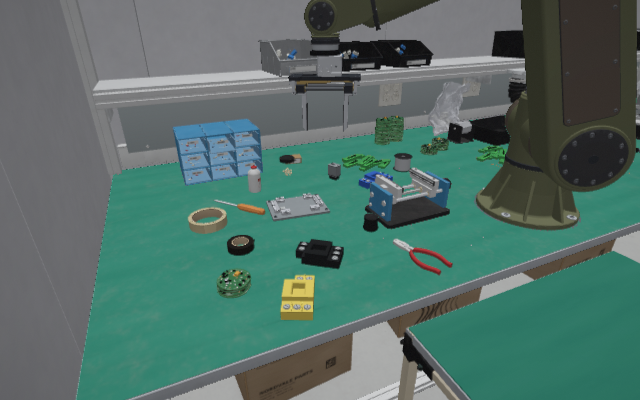

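The black relay base is at scene (268,184) and side (320,252). The look-alikes are yellow (238,161) and blue (390,315), so only the black one fits. The nest is at scene (368,208), and the grey relay at scene (443,267) and side (334,170). Next I'll get coarse positions and a crop to confirm.

```bash
python3 - <<'E'
from h import *
a=load('s0');b=load('d0');A=cloud(a);B=cloud(b)
for n,W,pts in(('scene',A,dict(base=(268,182),nest=(368,208),relay=(441,262),tape=(491,216),loupe=(323,156),flux=(444,185),blue=(390,300),yellow=(238,158),vise=(270,275),cutters=(225,238))),('side',B,dict(base=(320,246),nest=(297,206),relay=(334,166),loupe=(371,218),flux=(255,178),driver=(250,209),black=(240,242)))):
  for k,(u,v) in pts.items(): print(n,k,np.round(W[v,u]))
c1=cv2.resize(a['color'][150:300,225:475],(800,480),interpolation=cv2.INTER_CUBIC)
cv2.imwrite('pics/c1.png',c1)
E
```

```text
scene base [543. 299.  14.]
scene nest [618.  59.   7.]
scene relay [ 527. -153.   47.]
scene tape [ 690. -179.   62.]
scene loupe [734. 282.   5.]
scene flux [752. -53.  47.]
scene blue [ 414. -120.   25.]
scene yellow [575. 444.  12.]
scene vise [284.  26.  95.]
scene cutters [350. 230.   8.]
side base [537. 283.  25.]
side nest [621.  71.  10.]
side relay [ 532. -142.   49.]
side loupe [424. 166.  35.]
side flux [760. -24.  49.]
side driver [744. 105.  13.]
side black [727. 256.   6.]
```

View pics/c1.png

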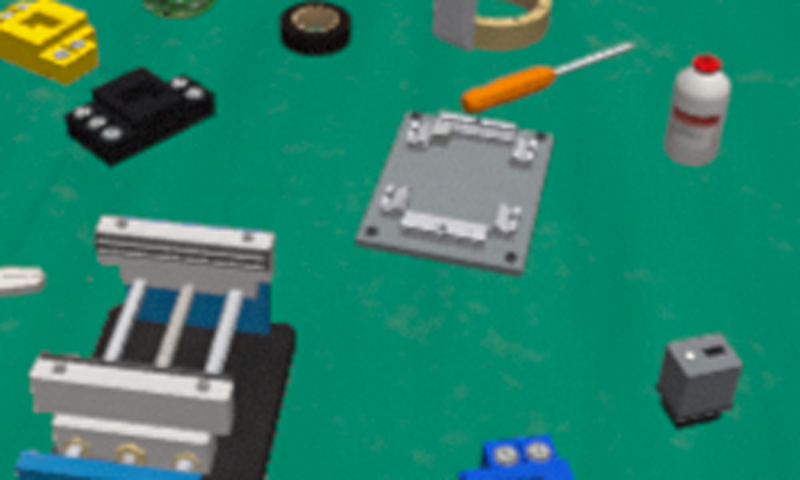

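The crop confirms it: the black base is the relay base, with its notch and key corner visible, and the nest and grey relay are in view too. Next I'll take wrist views above each.

```bash
cat >> h.py <<'E'
from scipy.spatial.transform import Rotation as Ro
DOWN=[.70710678,.70710678,0,0]
def cam_pose(c):
    s=c['state']; T=np.eye(4); T[:3,:3]=Ro.from_quat(s['eef_rot']).as_matrix(); T[:3,3]=s['eef_pos']
    return T@np.array(c['tool_from_camera'])
def ortho(c,cx,cy,z,half=90,res=0.4):
    """top-down rectified picture at height z: columns = +x, rows up = +y"""
    n=int(2*half/res); g=(np.arange(n)+.5)*res-half
    X,Y=np.meshgrid(cx+g,cy-g); P=np.stack([X,Y,np.full_like(X,z)],-1)
    T=cam_pose(c); Q=(P-T[:3,3])@T[:3,:3]; K=c['camera_matrix']
    r=np.hypot(Q[...,0],Q[...,1]); s=np.arctan2(r,Q[...,2])/np.maximum(r,1e-9)
    return cv2.remap(c['color'],(K[0,0]*s*Q[...,0]+K[0,2]).astype(np.float32),(K[1,1]*s*Q[...,1]+K[1,2]).astype(np.float32),cv2.INTER_CUBIC)
def wcloud(c):
    d=c['depth'].astype(float); K=c['camera_matrix']; v,u=np.mgrid[:400,:640]
    x=(u-K[0,2])/K[0,0]; y=(v-K[1,2])/K[1,1]; th=np.hypot(x,y); k=np.tan(th)/np.maximum(th,1e-9)
    P=np.stack([x*k*d,y*k*d,d],-1); T=cam_pose(c); W=P@T[:3,:3].T+T[:3,3]; W[(d<=0)|(th>1.2)]=np.nan; return W
E
python3 - <<'E'
from h import *
for n,p in dict(relay=(530,-148,200),nest=(620,62,200),base=(540,290,200)).items():
    robot.reach(p,DOWN); c=snap('wrist','w_'+n)
    z={'relay':50,'nest':20,'base':30}[n]
    o=ortho(c,p[0],p[1],z,half=90,res=.45 if n!='x' else .4)
    cv2.imwrite(f'pics/o_{n}.png',o)
    W=wcloud(c); m=np.abs(W[...,:2]-p[:2]).max(-1)<90
    for lo,hi in((-8,4),(5,12),(15,24),(26,34),(44,56)):
        q=W[m&(W[...,2]>lo)&(W[...,2]<hi)]
        if len(q)>50: print(n,lo,len(q),np.round(np.median(q,0),1),cv2.minAreaRect(q[:,:2].astype(np.float32)))
print(sensors.read_state()['time'])
o=[cv2.imread(f'pics/o_{n}.png') for n in('relay','nest','base')]
cv2.imwrite('pics/o1.png',np.hstack([o[1],o[2]]))
E
```

```text
relay -8 20276 [ 529.8 -138.8   -0.6] ((530.0048828125, -148.00636291503906), (179.97328186035156, 179.95164489746094), 89.98306274414062)
relay 15 226 [ 446.5 -113.1   19.2] ((493.57391357421875, -134.4205322265625), (23.4763240814209, 127.79630279541016), 65.77584838867188)
relay 44 807 [ 533.1 -156.3   49.4] ((533.626220703125, -156.99249267578125), (27.281888961791992, 34.72401809692383), 54.58894729614258)
nest -8 9331 [ 6.116e+02  1.031e+02 -6.000e-01] ((619.9830932617188, 62.00786209106445), (179.9502410888672, 179.96995544433594), 0.00011505015572765842)
nest 5 9369 [623.2  63.4   7.4] ((634.00537109375, 65.34156799316406), (179.87220764160156, 113.03607940673828), 22.94424819946289)
nest 15 2413 [643.3  69.7  17.6] ((638.0410766601562, 67.02500915527344), (168.75567626953125, 92.62500762939453), 22.998594284057617)
base -8 17108 [542.  303.9  -0.6] ((539.9868774414062, 289.9921875), (179.97747802734375, 179.9918670654297), 89.98445129394531)
base 5 73 [549.9 322.3   8.9] ((555.8386840820312, 345.4306640625), (73.75643157958984, 96.76721954345703), 69.76080322265625)
base 15 2144 [516.4 291.8  19.6] ((543.486572265625, 323.5747375488281), (117.30474853515625, 101.15705108642578), 82.78216552734375)
base 26 1650 [539.7 294.2  29.3] ((535.0936279296875, 293.73651123046875), (56.95417785644531, 58.070068359375), 82.24498748779297)
2.8167
```

View pics/o1.png

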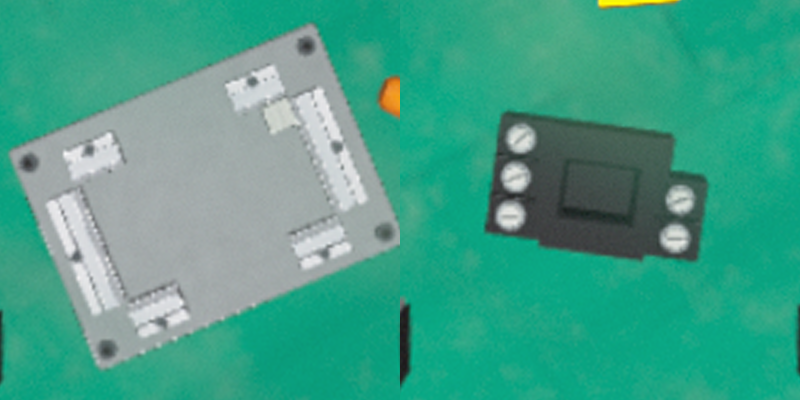

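View pics/o_relay.png

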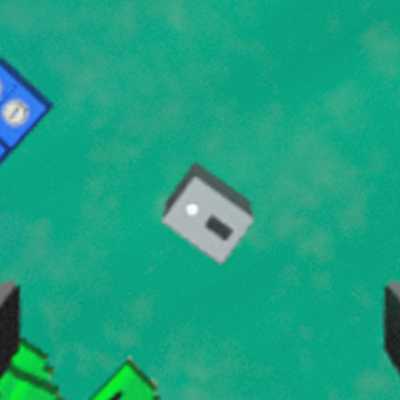

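The wrist views show the nest at yaw about 23°, with its key post at (280,115) in the left panel at the +x+y corner. The base is at yaw about -7.5° with its notch at upper right, so it needs roughly a 30° turn. The relay is at about (208,220). Now I'll refine these poses.

```bash
python3 - <<'E'
from h import *
def comp(m,seed=None):
    n,l,s,_=cv2.connectedComponentsWithStats(m.astype(np.uint8)); return l==1+np.argmax(s[1:,4])
# nest plate: grey (low saturation) in ortho at z=8
c=load('w_nest'); o=ortho(c,620,62,8,half=100,res=.25); hsv=cv2.cvtColor(o,cv2.COLOR_BGR2HSV)
m=comp(cv2.morphologyEx((hsv[...,1]<60).astype(np.uint8),cv2.MORPH_OPEN,np.ones((9,9))))
p=np.argwhere(m)[:,::-1].astype(np.float32); r=cv2.minAreaRect(p)
print('nest grey',620-100+(r[0][0]+.5)*.25,62+100-(r[0][1]+.5)*.25,np.array(r[1])*.25,r[2])
def fit(tag,p,z,msk,n):
    o=ortho(load(tag),p[0],p[1],z,half=75,res=.25); h=cv2.cvtColor(o,cv2.COLOR_BGR2HSV)
    m=comp(cv2.morphologyEx(msk(h).astype(np.uint8),cv2.MORPH_OPEN,np.ones((7,7))))
    q=np.argwhere(m)[:,::-1].astype(np.float32); r=cv2.minAreaRect(q)
    print(n,p[0]-75+(r[0][0]+.5)*.25,p[1]+75-(r[0][1]+.5)*.25,np.array(r[1])*.25,'imgang',r[2])
fit('w_relay',(530,-148),50,lambda h:(h[...,1]<60)&(h[...,2]>110),'relay top')
fit('w_base',(540,290),20,lambda h:(h[...,2]<110)|(h[...,1]<60),'base @20')
# depth components
for tag,lo,hi,p in(('w_base',26,34,(540,290)),('w_base',15,34,(540,290)),('w_relay',46,54,(533,-156)),('w_nest',5,25,(620,62)),('w_nest',15,25,(620,62))):
    W=wcloud(load(tag)); m=(W[...,2]>lo)&(W[...,2]<hi)&(np.abs(W[...,:2]-p).max(-1)<110)
    if lo!=15 or tag!='w_nest': m=comp(cv2.morphologyEx(m.astype(np.uint8),cv2.MORPH_OPEN,np.ones((3,3))))
    q=W[m]; print(tag,lo,cv2.minAreaRect(q[:,:2].astype(np.float32)),np.round(np.median(q[:,2]),1))
W=wcloud(load('w_relay'));T=cam_pose(load('w_relay'));print(T[:3,3])
o=ortho(load('w_nest'),634,65,20,half=75,res=.25)
M=cv2.getRotationMatrix2D((300,300),-22.97,1);a=cv2.warpAffine(o,M,(600,600)) 
cv2.imwrite('pics/nr.png',a)
E
```

```text
nest grey 623.1668548583984 60.98210144042969 [111.52666473 155.05235291] 67.1412353515625
relay top 533.7063293457031 -156.6412811279297 [33.98202515 26.09957314] imgang 35.88213348388672
base @20 539.3625335693359 292.95469665527344 [99.49671173 60.42474365] imgang 7.891702175140381
w_base 26 ((539.7709350585938, 293.2903747558594), (56.421478271484375, 49.08811950683594), 82.78945922851562) 29.3
w_base 15 ((539.69775390625, 293.51837158203125), (56.95573806762695, 101.21150207519531), 82.61799621582031) 22.1
w_relay 46 ((533.5685424804688, -157.05654907226562), (26.90577507019043, 34.85129928588867), 54.1390495300293) 49.4
w_nest 5 ((623.3228149414062, 60.77275848388672), (156.67294311523438, 113.02191162109375), 23.023313522338867) 7.7
w_nest 15 ((645.1881103515625, 70.05856323242188), (184.28411865234375, 92.62500762939453), 22.99859046936035) 17.5
[530.89880353 -79.11832455 361.60886974]
```

View pics/nr.png

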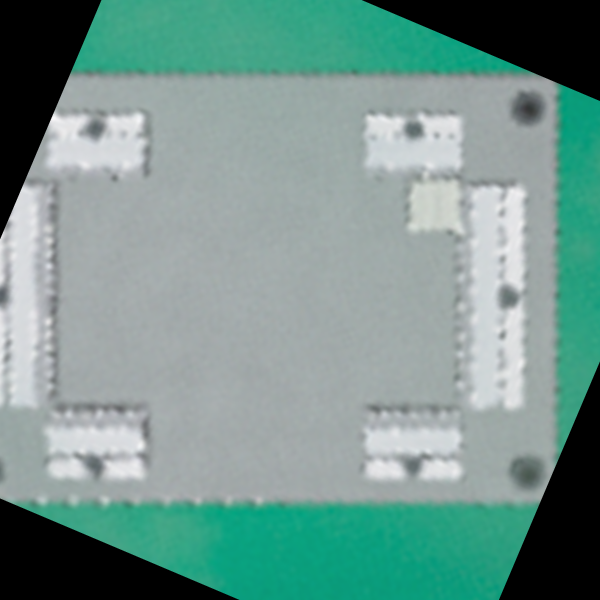

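Nest centre is (623.2, 60.9) at yaw 22.95°. The base is at (539.7, 293.3), yaw -7.4°, and the relay at (533.6, -156.9), yaw -35.9°. Next I check IK, pick up the base, and look at it in the gripper at the nest's orientation.

```bash
cat >> h.py <<'E'
def Q(yaw): # tool down, tool y at world yaw (deg)
    return (Ro.from_euler('z',yaw,degrees=True)*Ro.from_quat(DOWN)).as_quat()
N=np.array([623.2,60.9]); NY=22.95
def st():
    s=sensors.read_state(); print(round(s['time'],2),np.round(s['eef_pos'],1),'F',np.round(s['ft_force'],1),'gap',round(s['finger_gap']*94,1),'ff',round(s['finger_force'],1)); return s
E
python3 - <<'E'
from h import *
for k in(-90,90):
  for n,p,y in(('base',(539.7,293.3,22),-7.4),('nest',(*N,30),NY),('relay',(533.6,-156.9,34),-35.9)):
    j=robot.inverse_kinematics(p,Q(y+k)); print(k,n,None if j is None else np.round(j,2))
k=-90
B=(539.7,293.3)
robot.reach((*B,120),Q(-7.4+k)); robot.servo_line((*B,22),max_speed=120); st()
robot.grasp(20); st()
robot.servo_line((*B,130),max_speed=120); st()
robot.reach((*N,140),Q(NY+k)); s=st()
c=snap('wrist','w_held')
# held base: top (z = tcp-22+30) picture, in a world window round the TCP
z=s['eef_pos'][2]+8
o=ortho(c,N[0],N[1],z,half=60,res=.25); M=cv2.getRotationMatrix2D((240,240),-NY,1)
a=cv2.warpAffine(o,M,(480,480)); 
cv2.imwrite('pics/held.png',a)
E
```

```text
-90 base [ 0.44  0.66  1.49 -0.    0.99  2.14]
-90 nest [ 0.04  0.67  1.45 -0.    1.02  1.21]
-90 relay [-0.35  0.54  1.66 -0.    0.94  1.85]
90 base [ 0.44  0.66  1.49 -0.    0.99 -1.  ]
90 nest [ 0.04  0.67  1.45 -0.    1.02 -1.93]
90 relay [-0.35  0.54  1.66 -0.    0.94 -1.3 ]
5.29 [540.1 293.5  22.8] F [-0.7  0.6  0.6] gap 94.2 ff 0.0
5.97 [539.8 293.3  22.1] F [-0.2 -0.7  1.2] gap 55.8 ff 20.0
7.02 [539.4 293.1 129.1] F [-0.4  0.3 -1.4] gap 55.9 ff 20.0
7.99 [622.9  61.7 139.6] F [ 0.1  0.6 -1.8] gap 55.8 ff 20.0
```

View pics/held.png

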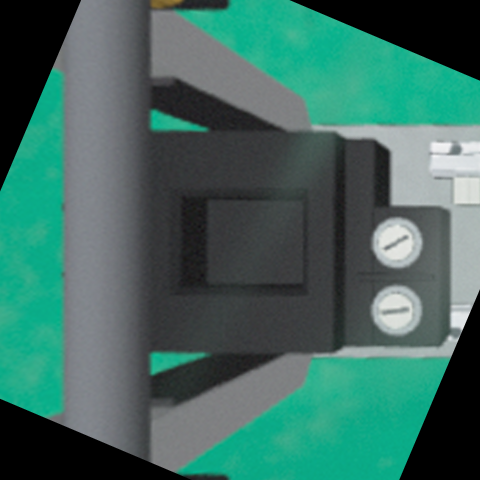

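The base is held centred: the socket is at about (240,242) for a window centre of (240,240), and the notch is on the key-post side. I'll lower it in steps, checking force.

```bash
python3 - <<'E'
from h import *
robot.servo_line((*N,54),max_speed=100); robot.sleep(.3); st()
for z in (46,42,39,36,33,31,30,29.5):
    robot.servo_line((*N,z),max_speed=40); robot.sleep(.15); s=st()
    if abs(s['ft_force']).max()>15: print('stop');break
c=snap('scene','s1')
cv2.imwrite('pics/s1c.png',cv2.resize(c['color'][150:250,310:430],(720,600),interpolation=cv2.INTER_CUBIC))
E
```

```text
9.35 [623.3  60.9  54.3] F [-0.5  0.6 -1.5] gap 55.8 ff 20.0
9.85 [623.3  60.9  46.1] F [-0.6  0.5 -1.6] gap 55.5 ff 20.0
10.25 [623.2  60.9  42. ] F [ 0.2 -0.6 -1.6] gap 56.0 ff 20.0
10.65 [623.2  60.9  39. ] F [ 0.2 -0.2 -2.8] gap 56.0 ff 20.0
11.05 [623.2  60.9  36.1] F [-0.3  0.2 -2.1] gap 56.0 ff 20.0
11.45 [623.2  60.9  33. ] F [ 0.4  0.8 -1.4] gap 56.3 ff 20.0
11.85 [623.2  60.9  31. ] F [-0.1  0.2 -1.5] gap 55.8 ff 20.0
12.25 [623.3  60.9  30.1] F [ 0.8 -0.  -1.5] gap 56.1 ff 20.0
12.65 [623.3  60.9  30.1] F [-1.4 -0.1  4.9] gap 55.9 ff 20.0
```

It went down freely and touched the floor at z = 30 as expected. Now I'll release, rise, check the seating, and re-measure the socket.

```bash
python3 - <<'E'
from h import *
robot.open_jaws(); robot.sleep(.2); st()
robot.servo_line((*N,150),max_speed=150); robot.reach((*N,200),Q(NY-90)); robot.sleep(.3); s=st()
c=snap('wrist','w_seat'); o=ortho(c,N[0],N[1],38,half=70,res=.25); M=cv2.getRotationMatrix2D((280,280),-NY,1)
cv2.imwrite('pics/seat.png',cv2.warpAffine(o,M,(560,560)))
W=wcloud(c); m=((W[...,2]>34)&(W[...,2]<42)&(np.hypot(*(W[...,:2]-N).transpose(2,0,1))<60)).astype(np.uint8)
q=W[m>0]; A=np.c_[q[:,:2]-N,np.ones(len(q))]; f=np.linalg.lstsq(A,q[:,2],rcond=None)[0]
print(cv2.minAreaRect(q[:,:2].astype(np.float32)),'plane',f)
E
```

```text
13.66 [623.2  60.9  29.5] F [ 0.3 -0.2  0.8] gap 93.9 ff 0.0
15.22 [622.9  60.9 198.9] F [-0.1 -0.3 -0.2] gap 94.1 ff 0.0
((623.29248046875, 59.17074203491211), (47.69990539550781, 55.415367126464844), 23.06966209411621) plane [ 2.54607501e-03 -5.79378159e-04  3.71693785e+01]
```

View pics/seat.png

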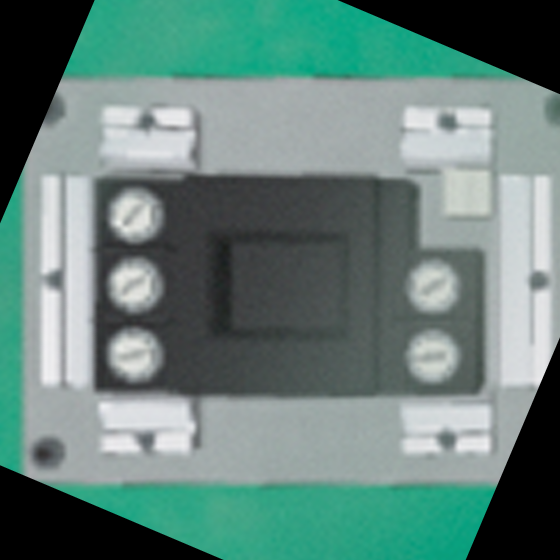

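The base sits flat and centred between the bars, with its notch at the key post (465,193) and the socket at about (280,285). The camera seems to have a bias of about 1.5 mm, so I'll take half-turn view pairs of the base and relay to cancel it.

```bash
python3 - <<'E'
from h import *
def top(c,p,z):
    W=wcloud(c); m=((abs(W[...,2]-z)<4)&(np.hypot(W[...,0]-p[0],W[...,1]-p[1])<45))
    return cv2.minAreaRect(W[m][:,:2].astype(np.float32))
out=[]
for n,p,y,z,ks in(('base',N,NY,37.4,(-90,90)),('relay',(533.6,-156.9),-35.9,49.4,(90,-90))):
    r=[]
    for k in ks:
        robot.reach((*p,200),Q(y+k)); robot.sleep(.3); c=snap('wrist',f'v_{n}{k}')
        t=top(c,p,z); print(n,k,t); r.append(t[0])
    print(n,'mean',np.mean(r,0),'diff/2',(np.array(r[0])-r[1])/2)
st()
E
```

```text
base -90 ((623.0452880859375, 59.147178649902344), (48.63595962524414, 55.7513542175293), 22.58843994140625)
base 90 ((623.2236328125, 59.252227783203125), (49.5995979309082, 55.74729537963867), 22.71344566345215)
base mean [623.13446045  59.19970322] diff/2 [-0.08917236 -0.05252457]
relay 90 ((533.5989990234375, -157.2633819580078), (26.208446502685547, 34.10634994506836), 54.63671875)
relay -90 ((534.4451293945312, -157.8932647705078), (25.14321517944336, 33.20632553100586), 54.383174896240234)
relay mean [ 534.02206421 -157.57832336] diff/2 [-0.42306519  0.31494141]
23.16 [ 533.6 -156.9  200. ] F [ 0.4  0.2 -0.6] gap 94.2 ff 0.0
```

Bias-free results: base and socket at (623.1, 59.2), relay at (534.0, -157.6) with yaw about -35.6°. Now I'll pick up the relay and plug it in.

```bash
python3 - <<'E'
from h import *
S=np.array([623.1,59.2]); R=np.array([534.0,-157.6]); k=-90
robot.reach((*R,130),Q(-35.6+k)); robot.servo_line((*R,34),max_speed=120); robot.sleep(.3); st()
robot.grasp(15); st()
robot.servo_line((*R,150),max_speed=120)
robot.reach((*S,150),Q(22.8+k)); robot.sleep(.3); st()
robot.servo_line((*S,78),max_speed=80); robot.sleep(.3); st()   # foot at z 44, 6 above the hole
for z in (73,71,69,67,65,63,61,60,59.5):  # home: 8+30-12+34=60
    robot.servo_line((*S,z),max_speed=30); robot.sleep(.15); s=st()
    if np.abs(s['ft_force']).max()>12: print('stop'); break
c=snap('wrist','w_plug'); c=snap('side','d1')
cv2.imwrite('pics/d1c.png',cv2.resize(c['color'][150:240,240:360],(800,600),interpolation=cv2.INTER_CUBIC))
E
```

```text
24.79 [ 534.2 -157.6   34.4] F [ 0.5 -0.2 -0.2] gap 93.8 ff 0.0
25.84 [ 534.  -157.6   34. ] F [0.6 0.3 0.5] gap 25.8 ff 15.0
28.19 [623.1  58.3 150.1] F [-0.5 -0.5 -0.8] gap 25.7 ff 15.0
29.54 [623.2  59.2  78.3] F [-0.5  0.1 -0.6] gap 26.0 ff 15.0
30.01 [623.1  59.2  73. ] F [ 0.   0.1 -0.9] gap 26.0 ff 15.0
30.41 [623.1  59.2  71. ] F [ 0.2  1.4 -0.7] gap 26.3 ff 15.0
30.81 [623.1  59.2  69. ] F [ 0.2 -0.2 -0.6] gap 26.3 ff 15.0
31.21 [623.1  59.2  67. ] F [-0.3  0.  -1.4] gap 25.9 ff 15.0
31.61 [623.1  59.2  65. ] F [ 0.7  0.4 -0.1] gap 26.0 ff 15.0
32.01 [623.1  59.2  63. ] F [-0.4 -0.1 -0.6] gap 26.1 ff 15.0
32.41 [623.1  59.2  61. ] F [-0.3  0.5 -0.2] gap 25.6 ff 15.0
32.81 [623.1  59.2  60. ] F [-0.4 -0.3 -0.7] gap 25.8 ff 15.0
33.21 [623.2  59.2  60. ] F [-1.8  0.1  5.2] gap 25.9 ff 15.0
```

The relay slid in freely and met its stop at z = 60, which is fully home. I'll release, back off and check.

```bash
python3 - <<'E'
from h import *
S=np.array([623.1,59.2])
robot.open_jaws(); robot.sleep(.2); robot.servo_line((*S,210),max_speed=120); robot.sleep(.3); st()
c=snap('wrist','w_end'); W=wcloud(c)
for z,n in((75.5,'relay'),(37.4,'block')):
    m=(abs(W[...,2]-z)<4)&(np.hypot(W[...,0]-S[0],W[...,1]-S[1])<45); q=W[m]
    f=np.linalg.lstsq(np.c_[q[:,:2]-S,np.ones(len(q))],q[:,2],rcond=None)[0]
    print(n,cv2.minAreaRect(q[:,:2].astype(np.float32)),'plane',np.round(f,3))
c=snap('side','d2')
cv2.imwrite('pics/d2c.png',cv2.resize(c['color'][150:240,240:360],(800,600),interpolation=cv2.INTER_CUBIC))
E
```

```text
36.33 [623.   59.2 209.7] F [-0.6  0.8 -0.2] gap 94.2 ff 0.0
relay ((622.4686889648438, 57.26886749267578), (34.15828323364258, 26.011768341064453), 22.538021087646484) plane [ 4.000e-03 -2.000e-03  7.533e+01]
block ((623.7332153320312, 59.172462463378906), (48.566532135009766, 56.06751251220703), 22.791156768798828) plane [-1.2000e-02 -7.0000e-03  3.7227e+01]
```

View pics/d2c.png

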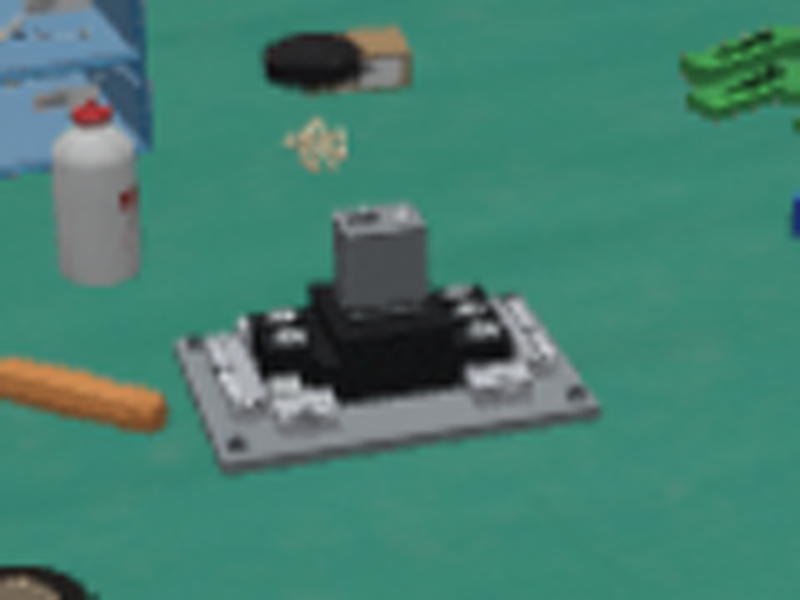

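The relay stands upright and home at (380,255) on the seated base. Its top is 38.1 mm above the block's top, against 38 mm nominal, and the bystanders in this crop (flux, driver) look untouched. Handing in.

```bash
python3 -c "
from h import *
print(robot.close_job())"
```

```text
the job is handed in; nothing more can be done
None
```

I handed the job in at about 36 s with the relay base seated in the nest and the relay plugged fully home, both released; the hand-in call returned no verdict.

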